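# Open the push-and-turn safety cap of a cutting-fluid canister

## Task

A small carton of screws has been left on top of the canister's safety cap: lift it off and set it down gently, the same way up, on bare bench clear of the canister. Then open the canister: press its child-safe cap down, keep it pressed while you twist it counterclockwise (seen from above) until it is free, and lift it off. Finish while still holding the cap in the gripper, level and still, straight above the open neck with about 7 cm of air between them; do not drop the carton, and leave the bin, the caster and the wrench where they are.

Things in the scene. Friction and masses are not known exactly. Their poses are not given: they have to be found in the camera images.
- canister: White plastic canister, 90 mm (x) by 130 mm (y), flat shoulder 125 mm above the bench, in a dark steel holder (114 by 154 mm, 34 mm high) bolted to the bench: it does not move or turn. Origin: centre of its underside on the bench; z up along the axis of the round neck, which stands in the middle of the shoulder, 37 mm across, with three small outward lugs that lock the cap.
- neck_top (a point): Centre of the neck's rim, on the canister's axis, 154.5 mm above the bench. A sprung rubber seal stands 10 mm higher inside it and pushes the cap up.
- cap: Black ribbed round push-and-turn cap, 57 mm across, 36 mm tall, 60 g, locked on the neck. Origin: centre of its lower rim (137 mm above the bench while locked); z up. It may be gripped at any yaw; room for fingers all round down to the shoulder, 12 mm below its rim. Once turned free it lifts straight up and is clear of the neck after 30 mm.
- cap_top (a point): Centre of the cap's flat top, 173 mm above the bench while locked. Pressed, it starts down at about 5 N, unlocks at 4 mm (11 N) and bottoms at 6 mm (14 N, stiff below). Held down it turns counterclockwise seen from above; past 35 degrees it need not be pressed, it lifts free between 55 and 80 degrees (aim at 65), a stop follows soon after. Clockwise is blocked.
- carton: Brown cardboard carton of screws, a closed rigid box 76 mm (x) by 48 mm (y) by 40 mm tall, 0.15 to 0.26 kg, lying on top of the cap. Origin: centre of its underside; z up. Grip it across its 48 mm width.
- bin: Bystander: open black picking bin of bolts, 150 mm (x) by 105 mm (y) by 65 mm tall, loose on the bench. Origin: centre of its underside.
- caster: Bystander: steel caster standing upside down, plate 75 by 75 mm on the bench, rubber wheel up to 94 mm high. Origin: centre of the plate's underside.
- wrench: Bystander: steel open-end wrench, 180 mm long, lying flat on the bench along its x axis. Origin: near its middle, at the underside.
Things that resemble listed ones, but are neither listed nor needed, are in the scene too. There is more than one size of the carton; the job needs the larger. Several things look just like the canister: the one meant starts farthest to the robot's left.

How it is judged (in metres and radians):
On the way, in this order (a step that is already met when the one before it is completed fails the run):
1. the carton stands released on the bench, clear of the canister (height (world z) of carton below 0.008 m and angle between carton's own z axis and vertical below 0.1 rad and horizontal distance between carton and canister above 0.1 m and contact force between the fingers and carton below 0.1 N and linear speed of carton below 0.02 m/s), for 0.2 s.
2. the cap is pressed down against its spring (z of cap in the frame of canister below 0.1342 m and contact force between the fingers and cap above 1 N), for 0.05 s.
3. the cap, still on the neck, has been turned out of its lock (angle between the x axis of cap and the x axis of canister, either way round above 0.7 rad and z of cap in the frame of canister below 0.146 m), for 0.05 s.
At the end, for the whole second after the job is handed in: The gripper holds the cap still, level within 0.2 rad, its lower rim 45 to 120 mm above the neck's rim and within 30 mm of the neck's axis, touching nothing but the fingers; the carton stands released, upright and at rest on the bench, its centre more than 100 mm from the canister's (all of step 1 and z of cap in the frame of neck_top between 0.045 and 0.12 m and horizontal distance between cap and neck_top below 0.03 m and angle between cap's own z axis and vertical below 0.2 rad and linear speed of cap below 0.03 m/s and contact force between the fingers and cap above 1 N and contact force between cap and canister below 0.1 N); the arm keeps its last pose, push and grip.
It fails at once if the carton is dropped or knocked off (falls faster than 0.8 m/s out of the fingers) (linear speed of carton above 0.8 m/s and contact force between the fingers and carton below 0.3 N).
It fails at once if the bin is shifted by more than 25 mm (distance of bin from where it was at the start of the episode above 0.025 m).
It fails at once if the caster is shifted by more than 25 mm (distance of caster from where it was at the start of the episode above 0.025 m).
It fails at once if the wrench is shifted by more than 25 mm (distance of wrench from where it was at the start of the episode above 0.025 m).
It also fails if it takes over 58 s, if anything falls off the work surface, if the arm or the gripper's body presses on something with over 40 N, if the wrist force passes 120 N, or if a joint passes its speed limit or range.

## Robot

A 7-joint arm with a two-finger parallel gripper is mounted at the origin on the work surface. World frame = base frame: x ahead of the robot, y to its left, z up, the work surface at z = 0. Lengths are in m, angles in degrees, forces in N, time in s.
With the tool pointing down it reaches from about 0.425 to 0.875 m from the base axis. Payload 4.7 kg.
Tool frame: the origin (TCP) lies between the finger pads; the fingertips stand 8 mm ahead of it and the grasp point (between the pads) lies 11 mm behind it (env.tip_extent is the distance from the TCP to the fingertips, in m); z points along the fingers, y is the line along which they close (so a half turn about z gives the same grasp; the last joint's range is limited). The gripper opens to 87 mm and grips with 3 to 60 N. Pads are 19 mm wide; open, the fingers measure 117 mm over their backs; the gripper's body (75 mm by 190 mm) begins 51 mm behind the grasp point.
Start: joints at [-75.052, 18.392, -4.016, 83.108, 1.295, 78.541, -3.26], TCP at [0.159, 0.63, 0.231] pointing down, gripper open.
Joint ranges: [-163.93, 163.93], [-17.29, 119.83], [-79.2, 71.16], [3.27, 140.29], [-89.18, 269.18], [5.43, 117.66], [-154.24, 154.24]. Speed limits (degrees/s): [147.25, 147.25, 180, 180, 180, 180, 180].

## Interface

Orientations are given as [roll, pitch, yaw] about the fixed x, y, z axes, in that order (R = Rz(yaw) Ry(pitch) Rx(roll)).
In Python, from cell import sensors, vision, workorder, env gives the robot as it stands.
- The arm moves only by the tool drive_tool, never from a script. Its argument "moves" is a list of rows, each an object of numbers: "x", "y", "z": the shift along the tool's x, y, z in mm; "rx", "ry", "rz": the turn, a rotation vector about the tool's x, y, z in rad; "fingers": the closure, from -1 (fully open) to 1 (shut). In form: [{"x": .., "y": .., "z": .., "rx": .., "ry": .., "rz": .., "fingers": ..}, ...]. A call has 1 to 20 rows; each row is the pose to reach, as a shift and turn from the pose commanded when the call began, along the tool's axes at that moment; what a row does not reach only later rows make up. A row lasts 1/8 s, in which the tool goes at most 62.5 mm and 10.7 degrees, less where a joint would pass 70% of its speed; a pose out of reach is approached as far as the arm can. A call with a gripper value outside its range is refused whole. The fingers move at their own pace and stop on an object; "force" is the grip in N (left out, the last holds). Time passes only in rows, so rows that repeat a pose let the fingers close. It gives the time, the measured TCP pose, the force, the opening and the grip force at its end, in the units of the state.
- sensors.get_obs(): the state, without advancing time (a new reading comes with each control period).
- vision.read_camera(name): name is "scene" or "top"; returns a dict with "image" (384x512x3 uint8, red, green, blue), "fx", "fy", "cx", "cy" (pixels), "R" (3x3) and "t" (3): a world point X has camera coordinates R X + t. Camera axes: x right, y down, z forward; pixel columns grow to the right and rows downward; lengths in m; the calibration is good to about 2 mm. A picture is of the moment at which its call begins. There is no depth.
- workorder.sign_off(): hands the job in; it is judged then, once.
The state is a dict: "time_s": time; "qpos": joint angles; "joint_velocities": joint speeds; "effort": joint torques, N m; "tool_pos": TCP position; "tool_rot": TCP orientation; "force": force on the tool from outside, world axes, zero at the start; "wrist_torque": the same for the moment, N m; "grip_width": finger opening in m; "grasp_force": force on a finger pad.
Only numpy, scipy, OpenCV 4.12 (cv2) and the standard library are available. Lean on these libraries where they do the work, as an engineer would, in place of code of your own. Each camera call takes 0.05 s, during which the arm holds its last target. There are 200 camera calls.

## Working session

There is one attempt and no reset: what is moved stays moved. The work goes in short steps, Python scripts to look and compute and a tool call to move; the robot and the scene stay as the last step left them, time stands still between calls to the robot, and variables do not carry over. Pictures are saved under pics/ and viewed, at most 10 in all, crops included, and the job is handed in when it is done.

Besides the shell and the picture viewer there is one more tool, called after "Emit:" by a JSON object that holds its "method" and its "body", one argument or row to a line. drive_tool: Moves the arm, as the interface text tells. Its arguments: {"type":"object","properties":{"moves":{"type":"array"},"force":{"type":"number"}},"required":["moves"]}

```bash
mkdir -p pics
python3 - <<'E'
from cell import sensors, vision, workorder, env
import cv2,pickle
d={}
for n in("scene","top"):
    c=vision.read_camera(n);d[n]=c
    cv2.imwrite(f"pics/{n}0.png",cv2.resize(c["image"][:,:,::-1],(800,600)))
    print(n,c["fx"],c["cx"],c["cy"],c["R"],c["t"])
pickle.dump(d,open("c0.pkl","wb"))
o=sensors.get_obs();print(o, env.tip_extent)
E
```

```text
scene 414.2036886509542 258.3016894387703 193.42026872916412 [[-0.59929192  0.80046011 -0.01062145]
 [ 0.45265734  0.32789452 -0.82920837]
 [-0.6602655  -0.50174575 -0.55883868]] [ 0.36416552 -0.18532226  1.55335337]
top 415.7630500693139 255.00384991633356 197.44029519601523 [[ 0.00756615 -0.9999705  -0.00132414]
 [-0.98004433 -0.00715233 -0.19865036]
 [ 0.19863503  0.00280073 -0.98006953]] [-0.00789073  0.60412466  1.12136631]
{'time_s': 0.1, 'qpos': array([-75.051962  ,  18.43648804,  -4.01348399,  83.16713557,
         1.29353079,  78.54177691,  -3.25895254]), 'joint_velocities': array([-0.02905735, -0.05739316, -0.00402597, -0.13900391,  0.03569708,
       -0.03744421, -0.00165356]), 'effort': array([-2.45275633e-04, -4.92571306e+01, -4.05750722e-01, -3.13401604e+01,
       -6.40611537e-02,  3.94279032e-02,  6.27308577e-05]), 'tool_pos': array([0.15873423, 0.62982325, 0.2295584 ]), 'tool_rot': array([-1.79899741e+02,  4.65804902e-03,  1.65860355e+02]), 'force': array([ 0.04724529, -0.58979401,  0.87499232]), 'wrist_torque': array([-0.02225632,  0.03905651, -0.03316554]), 'grasp_force': 0.0, 'grip_width': 0.08682807072411829} 0.008
```

View pics/scene0.png

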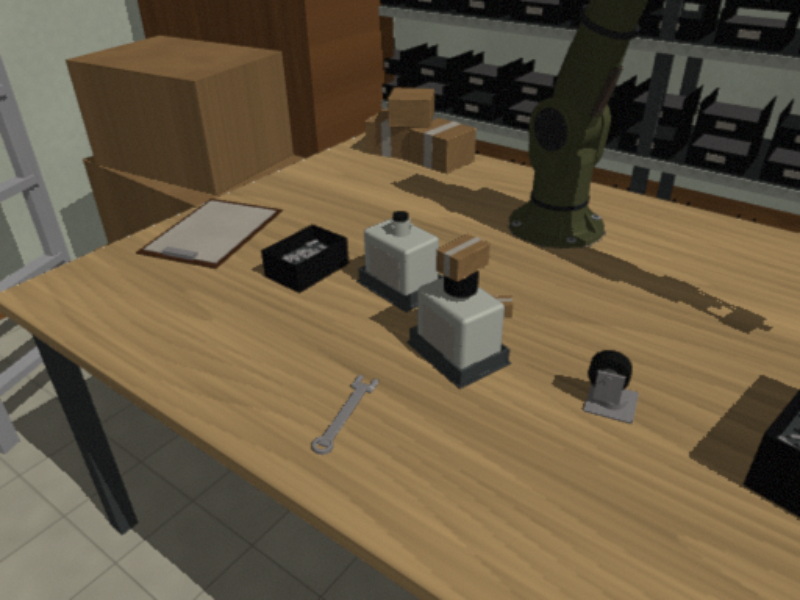

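View pics/top0.png

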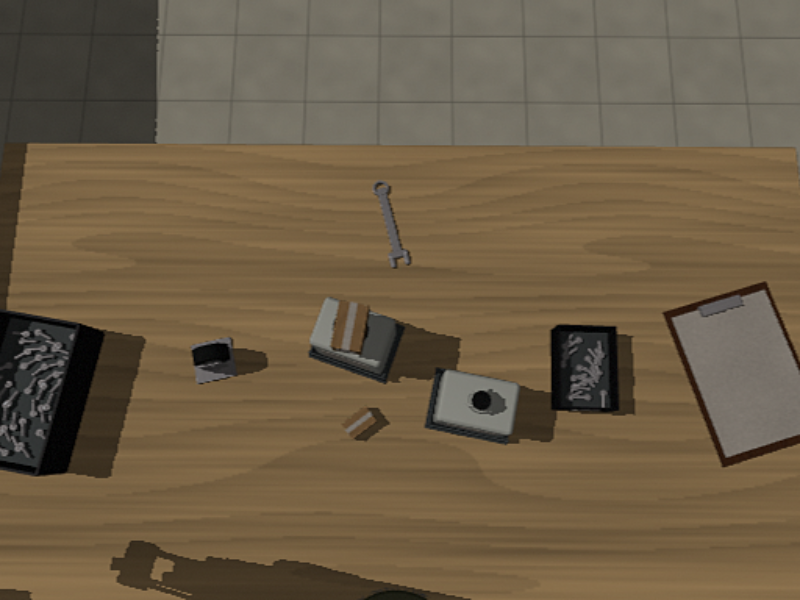

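The scene view shows the target canister with the carton on it at about (460,300), a decoy canister with a bare cap at (400,250), and the caster at (610,385). The top view shows the carton at (350,327), the small decoy carton at (365,422), and bins at (585,368) and at the left edge. The target is the leftmost canister, the one carrying the carton.

Run:
```python
import cv2,pickle,numpy as np
d=pickle.load(open("c0.pkl","rb"))
a=d["top"]["image"][180:255,185:275,::-1]; b=d["scene"]["image"][145:250,255:330,::-1]
A=cv2.resize(a,None,fx=5,fy=5,interpolation=cv2.INTER_CUBIC);B=cv2.resize(b,None,fx=4,fy=4,interpolation=cv2.INTER_CUBIC)
im=np.zeros((420,800,3),np.uint8);im[:375,:450]=A;im[:420,460:760]=B
cv2.imwrite("pics/z.png",im)
```

```text
(no output)
```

View pics/z.png

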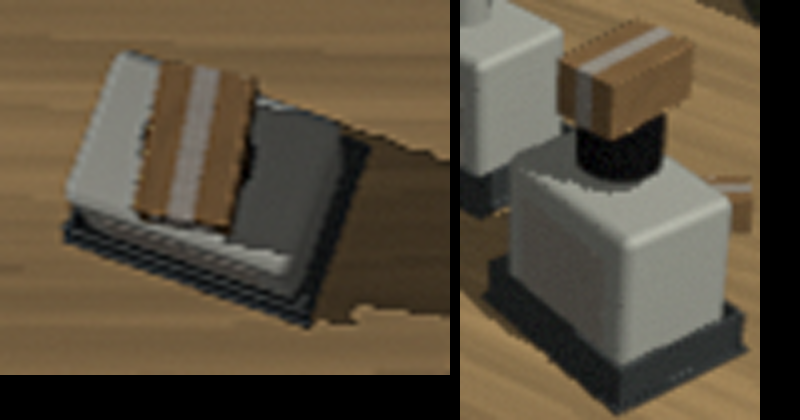

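The zoomed crop shows the carton's top corners in the top view at about (157,63), (258,77), (232,215) and (135,200). It also shows the shoulder corners and the black cap under the carton in the scene crop. I'll cast these onto planes.

```bash
cat > h.py <<'E'
import numpy as np
def ray(c,u,v,z):
    R=np.array(c["R"]);C=-R.T@c["t"];d=R.T@np.array([(u-c["cx"])/c["fx"],(v-c["cy"])/c["fy"],1]);return C+d*(z-C[2])/d[2]
E
python3 - <<'E'
import pickle,numpy as np
from h import ray
d=pickle.load(open("c0.pkl","rb"))
T=lambda x,y,z:ray(d["top"],185+x/5-.4,180+y/5-.4,z)[:2]
S=lambda x,y,z:ray(d["scene"],255+(x-460)/4-.4,145+y/4-.4,z)[:2]
def show(n,p):
    p=np.array(p);print(n,p.round(3).tolist(),'c',p[[0,2]].mean(0).round(3) if len(p)>3 else '')
    for i in range(len(p)-1):
        e=p[i+1]-p[i];print('  len %.3f ang %.1f'%(np.hypot(*e),np.degrees(np.arctan2(e[1],e[0]))))
show('carT',[T(157,63,.213),T(258,77,.213),T(232,215,.213),T(135,200,.213),T(157,63,.213)])
show('carS',[S(558,66,.213),S(640,20,.213),S(693,43,.213),S(610,86,.213),S(558,66,.213)])
show('shT',[T(118,50,.125),T(67,200,.125),T(292,270,.125)])
show('shS',[S(510,168,.125),S(628,247,.125),S(730,203,.125)])
show('holdT',[T(65,228,.034),T(312,317,.034),T(370,148,.034)])
show('holdBaseS',[S(487,297,0),S(622,412,0),S(745,350,0)])
# cap bottom in scene: left/right edges
print('capS axis', S(621,140,.155), 'base', S(621,160,.137))
# others: top 800px pic
for n,x,y,z in[('wr1',382,187,0),('wr2',400,262,0),('caster',213,360,0),('smallc',365,422,.02),('binR',585,368,.065),('binLedge',102,330,.065),('binLedge2',65,472,.065),('can2',482,400,.173)]:
    print(n,ray(d["top"],x*.64,y*.64,z)[:2].round(3))
E
```

```text
carT [[0.586, 0.093], [0.579, 0.043], [0.51, 0.054], [0.517, 0.102], [0.586, 0.093]] c [0.548 0.074]
  len 0.051 ang -97.6
  len 0.070 ang 170.5
  len 0.048 ang 81.6
  len 0.069 ang -7.4
carS [[0.587, 0.051], [0.506, 0.06], [0.513, 0.103], [0.588, 0.09], [0.587, 0.051]] c [0.55  0.077]
  len 0.081 ang 173.7
  len 0.044 ang 81.3
  len 0.077 ang -9.8
  len 0.039 ang -92.7
shT [[0.612, 0.123], [0.53, 0.147], [0.494, 0.027]] c 
  len 0.085 ang 163.2
  len 0.125 ang -106.9
shS [[0.588, 0.016], [0.617, 0.126], [0.539, 0.152]] c 
  len 0.114 ang 75.0
  len 0.083 ang 161.2
holdT [[0.527, 0.161], [0.477, 0.018], [0.575, -0.014]] c 
  len 0.151 ang -109.3
  len 0.103 ang -18.3
holdBaseS [[0.578, -0.012], [0.624, 0.132], [0.522, 0.165]] c 
  len 0.151 ang 71.9
  len 0.108 ang 162.0
capS axis [0.55685641 0.08071038] base [0.55276898 0.07891689]
wr1 [0.863 0.031]
wr2 [ 0.709 -0.006]
caster [0.515 0.346]
smallc [0.401 0.056]
binR [ 0.498 -0.336]
binLedge [0.56 0.53]
binLedge2 [0.311 0.57 ]
can2 [ 0.433 -0.138]
```

```bash
cat >> h.py <<'E'
from scipy.spatial.transform import Rotation as Ro
def go(x,y,z,yaw):
    from cell import sensors
    o=sensors.get_obs();R0=Ro.from_euler('xyz',o["tool_rot"],degrees=True);R1=Ro.from_euler('xyz',[180,0,yaw],degrees=True)
    print('mm',(R0.inv().apply(np.array([x,y,z])-o["tool_pos"])*1000).round(1),'rot',(R0.inv()*R1).as_rotvec().round(4),'t',o["time_s"],'pos',o["tool_pos"].round(4),o["tool_rot"].round(2),'q7',o["qpos"][6].round(1),'F',o["force"].round(1))
E
python3 -c "
from h import *
go(.549,.075,.29,171.5)"
```

```text
mm [-514.  -442.8  -59.6] rot [-0.0018 -0.     -0.0984] t 0.1 pos [0.1587 0.6298 0.2296] [-179.9     0.    165.86] q7 -3.3 F [ 0.  -0.6  0.9]
```

Emit:
{"method": "drive_tool", "body": {
  "moves": [
    {"z": -60, "fingers": -1},
    {"x": -514, "y": -443, "z": -60, "rz": -0.098, "fingers": -1},
    {"x": -514, "y": -443, "z": -60, "rz": -0.098, "fingers": -1},
    {"x": -514, "y": -443, "z": -60, "rz": -0.098, "fingers": -1},
    {"x": -514, "y": -443, "z": -60, "rz": -0.098, "fingers": -1},
    {"x": -514, "y": -443, "z": -60, "rz": -0.098, "fingers": -1},
    {"x": -514, "y": -443, "z": -60, "rz": -0.098, "fingers": -1},
    {"x": -514, "y": -443, "z": -60, "rz": -0.098, "fingers": -1},
    {"x": -514, "y": -443, "z": -60, "rz": -0.098, "fingers": -1},
    {"x": -514, "y": -443, "z": -60, "rz": -0.098, "fingers": -1},
    {"x": -514, "y": -443, "z": -60, "rz": -0.098, "fingers": -1},
    {"x": -514, "y": -443, "z": -60, "rz": -0.098, "fingers": -1},
    {"x": -514, "y": -443, "z": -60, "rz": -0.098, "fingers": -1},
    {"x": -514, "y": -443, "z": -60, "rz": -0.098, "fingers": -1},
    {"x": -514, "y": -443, "z": -60, "rz": -0.098, "fingers": -1},
    {"x": -514, "y": -443, "z": -60, "rz": -0.098, "fingers": -1},
    {"x": -514, "y": -443, "z": -60, "rz": -0.098, "fingers": -1},
    {"x": -514, "y": -443, "z": -60, "rz": -0.098, "fingers": -1}
  ]
}}

```text
invalid input at $.moves[0]: expected keys x, y, z, rx, ry, rz, fingers
```

```bash
python3 -c "
from h import *
go(.549,.075,.187,171.5)"
```

```text
mm [-514.  -442.6   43.4] rot [-0.0018 -0.     -0.0984] t 0.1 pos [0.1587 0.6298 0.2296] [-179.9     0.    165.86] q7 -3.3 F [ 0.  -0.6  0.9]
```

All keys are needed in each row.

Emit:
{"method": "drive_tool", "body": {
  "moves": [
    {"x": 0, "y": 0, "z": -60, "rx": 0, "ry": 0, "rz": 0, "fingers": -1},
    {"x": -514, "y": -443, "z": -60, "rx": -0.002, "ry": 0, "rz": -0.098, "fingers": -1},
    {"x": -514, "y": -443, "z": -60, "rx": -0.002, "ry": 0, "rz": -0.098, "fingers": -1},
    {"x": -514, "y": -443, "z": -60, "rx": -0.002, "ry": 0, "rz": -0.098, "fingers": -1},
    {"x": -514, "y": -443, "z": -60, "rx": -0.002, "ry": 0, "rz": -0.098, "fingers": -1},
    {"x": -514, "y": -443, "z": -60, "rx": -0.002, "ry": 0, "rz": -0.098, "fingers": -1},
    {"x": -514, "y": -443, "z": -60, "rx": -0.002, "ry": 0, "rz": -0.098, "fingers": -1},
    {"x": -514, "y": -443, "z": -60, "rx": -0.002, "ry": 0, "rz": -0.098, "fingers": -1},
    {"x": -514, "y": -443, "z": -60, "rx": -0.002, "ry": 0, "rz": -0.098, "fingers": -1},
    {"x": -514, "y": -443, "z": -60, "rx": -0.002, "ry": 0, "rz": -0.098, "fingers": -1},
    {"x": -514, "y": -443, "z": -60, "rx": -0.002, "ry": 0, "rz": -0.098, "fingers": -1},
    {"x": -514, "y": -443, "z": -60, "rx": -0.002, "ry": 0, "rz": -0.098, "fingers": -1},
    {"x": -514, "y": -443, "z": -60, "rx": -0.002, "ry": 0, "rz": -0.098, "fingers": -1},
    {"x": -514, "y": -443, "z": -60, "rx": -0.002, "ry": 0, "rz": -0.098, "fingers": -1},
    {"x": -514, "y": -443, "z": -60, "rx": -0.002, "ry": 0, "rz": -0.098, "fingers": -1},
    {"x": -514, "y": -443, "z": -60, "rx": -0.002, "ry": 0, "rz": -0.098, "fingers": -1},
    {"x": -514, "y": -443, "z": -60, "rx": -0.002, "ry": 0, "rz": -0.098, "fingers": -1}
  ]
}}

```text
time_s: 2.22
tool_pos: [0.5488, 0.0759, 0.2907]
tool_rot: [179.9, 0.0, 171.6]
force: [0.2, -0.2, 0.4]
grip_width: 0.0872
grasp_force: 0.0
```

```bash
python3 -c "
from h import *
go(.549,.075,.187,171.5)"
```

```text
mm [ -0.3  -1.1 103.7] rot [0.0024 0.0002 0.0009] t 2.225 pos [0.5488 0.0759 0.2907] [1.7987e+02 1.0000e-02 1.7155e+02] q7 73.3 F [ 0.2 -0.2  0.4]
```

Emit:
{"method": "drive_tool", "body": {
  "force": 20,
  "moves": [
    {"x": 0, "y": -1, "z": 35, "rx": 0.002, "ry": 0, "rz": 0, "fingers": -1},
    {"x": 0, "y": -1, "z": 70, "rx": 0.002, "ry": 0, "rz": 0, "fingers": -1},
    {"x": 0, "y": -1, "z": 95, "rx": 0.002, "ry": 0, "rz": 0, "fingers": -1},
    {"x": 0, "y": -1, "z": 104, "rx": 0.002, "ry": 0, "rz": 0, "fingers": -1},
    {"x": 0, "y": -1, "z": 104, "rx": 0.002, "ry": 0, "rz": 0, "fingers": -0.2},
    {"x": 0, "y": -1, "z": 104, "rx": 0.002, "ry": 0, "rz": 0, "fingers": 0},
    {"x": 0, "y": -1, "z": 104, "rx": 0.002, "ry": 0, "rz": 0, "fingers": 0.2},
    {"x": 0, "y": -1, "z": 104, "rx": 0.002, "ry": 0, "rz": 0, "fingers": 1},
    {"x": 0, "y": -1, "z": 104, "rx": 0.002, "ry": 0, "rz": 0, "fingers": 1},
    {"x": 0, "y": -1, "z": 104, "rx": 0.002, "ry": 0, "rz": 0, "fingers": 1}
  ]
}}

```text
time_s: 3.48
tool_pos: [0.5491, 0.0744, 0.1869]
tool_rot: [180.0, 0.0, 171.5]
force: [-0.2, -0.1, 1.9]
grip_width: 0.0478
grasp_force: 19.9
```

```bash
python3 -c "
from h import *
go(.72,.16,.25,171.5)"
```

```text
mm [-156.3  110.   -62.9] rot [ 0.0003  0.0006 -0.0005] t 3.475 pos [0.5491 0.0744 0.1869] [1.7998e+02 4.0000e-02 1.7147e+02] q7 74.7 F [-0.2 -0.1  1.9]
```

Emit:
{"method": "drive_tool", "body": {
  "moves": [
    {"x": 0, "y": 0, "z": -10, "rx": 0, "ry": 0, "rz": 0, "fingers": 1},
    {"x": 0, "y": 0, "z": -30, "rx": 0, "ry": 0, "rz": 0, "fingers": 1},
    {"x": 0, "y": 0, "z": -50, "rx": 0, "ry": 0, "rz": 0, "fingers": 1},
    {"x": -10, "y": 7, "z": -60, "rx": 0, "ry": 0, "rz": 0, "fingers": 1},
    {"x": -35, "y": 25, "z": -60, "rx": 0, "ry": 0, "rz": 0, "fingers": 1},
    {"x": -60, "y": 42, "z": -60, "rx": 0, "ry": 0, "rz": 0, "fingers": 1},
    {"x": -90, "y": 63, "z": -60, "rx": 0, "ry": 0, "rz": 0, "fingers": 1},
    {"x": -120, "y": 85, "z": -60, "rx": 0, "ry": 0, "rz": 0, "fingers": 1},
    {"x": -145, "y": 102, "z": -60, "rx": 0, "ry": 0, "rz": 0, "fingers": 1},
    {"x": -156, "y": 110, "z": -60, "rx": 0, "ry": 0, "rz": 0, "fingers": 1},
    {"x": -156, "y": 110, "z": -50, "rx": 0, "ry": 0, "rz": 0, "fingers": 1},
    {"x": -156, "y": 110, "z": -20, "rx": 0, "ry": 0, "rz": 0, "fingers": 1},
    {"x": -156, "y": 110, "z": 20, "rx": 0, "ry": 0, "rz": 0, "fingers": 1},
    {"x": -156, "y": 110, "z": 60, "rx": 0, "ry": 0, "rz": 0, "fingers": 1},
    {"x": -156, "y": 110, "z": 100, "rx": 0, "ry": 0, "rz": 0, "fingers": 1},
    {"x": -156, "y": 110, "z": 130, "rx": 0, "ry": 0, "rz": 0, "fingers": 1},
    {"x": -156, "y": 110, "z": 140, "rx": 0, "ry": 0, "rz": 0, "fingers": 1},
    {"x": -156, "y": 110, "z": 140, "rx": 0, "ry": 0, "rz": 0, "fingers": 1}
  ]
}}

```text
time_s: 5.72
tool_pos: [0.7189, 0.1598, 0.0464]
tool_rot: [-180.0, -0.0, 171.5]
force: [-0.8, -0.6, -1.4]
grip_width: 0.0482
grasp_force: 19.9
```

Run:
```python
from h import *
from cell import vision
import cv2,pickle
go(.72,.16,.015,171.5)
c=vision.read_camera("scene");t=vision.read_camera("top");pickle.dump((c,t),open("c1.pkl","wb"))
cv2.imwrite("pics/s1.png",np.hstack([cv2.resize(c["image"][150:310,190:330,::-1],None,fx=2.8,fy=2.8),cv2.resize(t["image"][120:280,150:280,::-1],None,fx=2.8,fy=2.8)]))
```

```text
mm [-1.1  0.3 31.4] rot [-0.0004 -0.0008 -0.0005] t 5.725 pos [0.7189 0.1598 0.0464] [-1.7998e+02 -5.0000e-02  1.7147e+02] q7 77.1 F [-0.8 -0.6 -1.4]
```

View pics/s1.png

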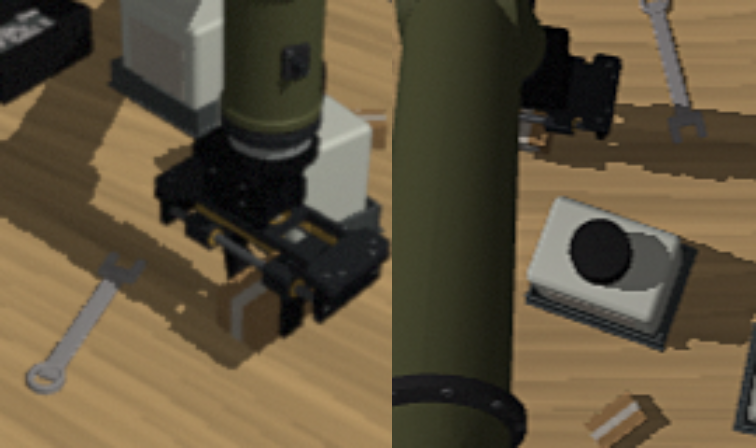

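The scene crop shows the carton held level just above the bench at (265,310), clear of the wrench. In the top crop the target's round black cap is at (600,250). The carton's underside should be about 32 mm up.

Emit:
{"method": "drive_tool", "body": {
  "moves": [
    {"x": 0, "y": 0, "z": 12, "rx": 0, "ry": 0, "rz": 0, "fingers": 1},
    {"x": 0, "y": 0, "z": 24, "rx": 0, "ry": 0, "rz": 0, "fingers": 1},
    {"x": 0, "y": 0, "z": 29, "rx": 0, "ry": 0, "rz": 0, "fingers": 1},
    {"x": 0, "y": 0, "z": 31, "rx": 0, "ry": 0, "rz": 0, "fingers": 1},
    {"x": 0, "y": 0, "z": 32, "rx": 0, "ry": 0, "rz": 0, "fingers": 1},
    {"x": 0, "y": 0, "z": 32.5, "rx": 0, "ry": 0, "rz": 0, "fingers": 1},
    {"x": 0, "y": 0, "z": 32.5, "rx": 0, "ry": 0, "rz": 0, "fingers": 1}
  ]
}}

```text
time_s: 6.7
tool_pos: [0.7197, 0.1601, 0.0144]
tool_rot: [180.0, 0.0, 171.5]
force: [-0.5, 0.4, -1.5]
grip_width: 0.0482
grasp_force: 19.9
```

Emit:
{"method": "drive_tool", "body": {
  "moves": [
    {"x": 0, "y": 0, "z": 0.5, "rx": 0, "ry": 0, "rz": 0, "fingers": 1},
    {"x": 0, "y": 0, "z": 0.8, "rx": 0, "ry": 0, "rz": 0, "fingers": 1},
    {"x": 0, "y": 0, "z": 0.8, "rx": 0, "ry": 0, "rz": 0, "fingers": 1}
  ]
}}

```text
time_s: 7.08
tool_pos: [0.7198, 0.1601, 0.014]
tool_rot: [180.0, 0.0, 171.5]
force: [-1.5, 0.2, 2.6]
grip_width: 0.0478
grasp_force: 19.9
```

Contact (force rose by about 4 N). Release and rise.

Emit:
{"method": "drive_tool", "body": {
  "moves": [
    {"x": 0, "y": 0, "z": 0, "rx": 0, "ry": 0, "rz": 0, "fingers": 0.0},
    {"x": 0, "y": 0, "z": 0, "rx": 0, "ry": 0, "rz": 0, "fingers": -0.3},
    {"x": 0, "y": 0, "z": 0, "rx": 0, "ry": 0, "rz": 0, "fingers": -1},
    {"x": 0, "y": 0, "z": 0, "rx": 0, "ry": 0, "rz": 0, "fingers": -1},
    {"x": 0, "y": 0, "z": 0, "rx": 0, "ry": 0, "rz": 0, "fingers": -1},
    {"x": 0, "y": 0, "z": -20, "rx": 0, "ry": 0, "rz": 0, "fingers": -1},
    {"x": 0, "y": 0, "z": -60, "rx": 0, "ry": 0, "rz": 0, "fingers": -1},
    {"x": 0, "y": 0, "z": -120, "rx": 0, "ry": 0, "rz": 0, "fingers": -1},
    {"x": 0, "y": 0, "z": -180, "rx": 0, "ry": 0, "rz": 0, "fingers": -1},
    {"x": 0, "y": 0, "z": -226, "rx": 0, "ry": 0, "rz": 0, "fingers": -1},
    {"x": 0, "y": 0, "z": -226, "rx": 0, "ry": 0, "rz": 0, "fingers": -1}
  ]
}}

```text
time_s: 8.45
tool_pos: [0.7221, 0.1599, 0.2472]
tool_rot: [179.8, 0.6, 171.5]
force: [0.1, 0.8, 0.6]
grip_width: 0.0868
grasp_force: 0.0
```

Run:
```python
from h import *
from cell import vision
import cv2,pickle
# cap: previous top view
c,t=pickle.load(open("c1.pkl","rb"))
g=t["image"].max(2)[180:250,200:260]
m=(g<45).astype(np.uint8)
n,l,s,ce=cv2.connectedComponentsWithStats(m)
for i in range(1,n):
    if s[i,4]>60: print(s[i],ce[i]+[200,180],'top',ray(t,*(ce[i]+[200,180]),.173).round(4), 'mid', ray(t,*(ce[i]+[200,180]),.165).round(4))
c=vision.read_camera("scene");t=vision.read_camera("top");pickle.dump((c,t),open("c2.pkl","wb"))
cv2.imwrite("pics/s2.png",np.hstack([cv2.resize(c["image"][150:310,190:330,::-1],None,fx=2.8,fy=2.8),cv2.resize(t["image"][120:280,150:280,::-1],None,fx=2.8,fy=2.8)]))
go(.551,.075,.24,171.5)
```

```text
[ 14  18  22  24 401] [224.30174564 209.63341646] top [0.5491 0.0744 0.173 ] mid [0.5504 0.075  0.165 ]
[  0  27  59  37 239] [238.35983264 227.69037657] top [0.503  0.0378 0.173 ] mid [0.504  0.0381 0.165 ]
mm [ 154.2 -109.     0.5] rot [ 0.0011  0.002  -0.0006] t 8.55 pos [0.7197 0.16   0.2409] [1.7994e+02 1.2000e-01 1.7147e+02] q7 74.9 F [ 0.4  0.6 -1.3]
```

View pics/s2.png

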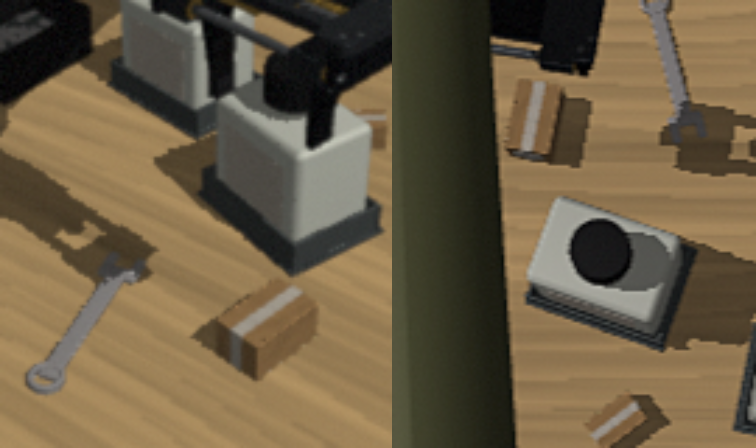

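The view shows the carton upright on the bench at (270,325) in the scene crop and (535,120) in the top crop, released. The bare cap is at (600,250), which gives about (0.5505, 0.075), matching the canister centre. Moving above it with the yaw turned back 50° to leave room for the twist.

Emit:
{"method": "drive_tool", "body": {
  "force": 60,
  "moves": [
    {"x": 40, "y": -28, "z": 0, "rx": 0, "ry": 0, "rz": 0.17, "fingers": -1},
    {"x": 90, "y": -63, "z": 0, "rx": 0, "ry": 0, "rz": 0.35, "fingers": -1},
    {"x": 135, "y": -95, "z": 0, "rx": 0, "ry": 0, "rz": 0.52, "fingers": -1},
    {"x": 154.5, "y": -109, "z": 0, "rx": 0, "ry": 0, "rz": 0.7, "fingers": -1},
    {"x": 154.5, "y": -109, "z": 0, "rx": 0, "ry": 0, "rz": 0.873, "fingers": -1},
    {"x": 154.5, "y": -109, "z": 0, "rx": 0, "ry": 0, "rz": 0.873, "fingers": -1},
    {"x": 154.5, "y": -109, "z": 0, "rx": 0, "ry": 0, "rz": 0.873, "fingers": -1},
    {"x": 154.5, "y": -109, "z": 0, "rx": 0, "ry": 0, "rz": 0.873, "fingers": -1}
  ]
}}

```text
time_s: 9.55
tool_pos: [0.5506, 0.0752, 0.2388]
tool_rot: [-180.0, 0.0, 121.6]
force: [-0.5, 0.0, -0.0]
grip_width: 0.0871
grasp_force: 0.0
```

```bash
python3 -c "
from h import *
go(.5505,.075,.146,121.5)"
```

```text
mm [-0.1 -0.1 92.8] rot [-0.0008  0.0003  0.001 ] t 9.55 pos [0.5506 0.0752 0.2388] [-1.7995e+02  1.0000e-02  1.2156e+02] q7 24.9 F [-0.5  0.  -0. ]
```

Emit:
{"method": "drive_tool", "body": {
  "force": 60,
  "moves": [
    {"x": 0, "y": 0, "z": 30, "rx": 0, "ry": 0, "rz": 0, "fingers": -1},
    {"x": 0, "y": 0, "z": 60, "rx": 0, "ry": 0, "rz": 0, "fingers": -1},
    {"x": 0, "y": 0, "z": 85, "rx": 0, "ry": 0, "rz": 0, "fingers": -1},
    {"x": 0, "y": 0, "z": 93, "rx": 0, "ry": 0, "rz": 0, "fingers": -1},
    {"x": 0, "y": 0, "z": 93, "rx": 0, "ry": 0, "rz": 0, "fingers": -0.4},
    {"x": 0, "y": 0, "z": 93, "rx": 0, "ry": 0, "rz": 0, "fingers": -0.2},
    {"x": 0, "y": 0, "z": 93, "rx": 0, "ry": 0, "rz": 0, "fingers": 1},
    {"x": 0, "y": 0, "z": 93, "rx": 0, "ry": 0, "rz": 0, "fingers": 1},
    {"x": 0, "y": 0, "z": 93, "rx": 0, "ry": 0, "rz": 0, "fingers": 1},
    {"x": 0, "y": 0, "z": 93, "rx": 0, "ry": 0, "rz": 0, "fingers": 1}
  ]
}}

```text
time_s: 10.8
tool_pos: [0.5519, 0.0758, 0.1471]
tool_rot: [179.8, 0.0, 121.5]
force: [4.9, 2.0, 0.6]
grip_width: 0.0562
grasp_force: 60.0
```

Cap gripped (56 mm). Recentre 1.5 mm to relieve the lateral load and press.

Emit:
{"method": "drive_tool", "body": {
  "moves": [
    {"x": 0, "y": 1.6, "z": 0, "rx": 0, "ry": 0, "rz": 0, "fingers": 1},
    {"x": 0, "y": 1.6, "z": 2, "rx": 0, "ry": 0, "rz": 0, "fingers": 1},
    {"x": 0, "y": 1.6, "z": 4, "rx": 0, "ry": 0, "rz": 0, "fingers": 1},
    {"x": 0, "y": 1.6, "z": 6, "rx": 0, "ry": 0, "rz": 0, "fingers": 1},
    {"x": 0, "y": 1.6, "z": 6, "rx": 0, "ry": 0, "rz": 0, "fingers": 1}
  ]
}}

```text
time_s: 11.42
tool_pos: [0.5519, 0.0758, 0.1417]
tool_rot: [180.0, -0.0, 121.4]
force: [-2.5, 0.4, 11.3]
grip_width: 0.0563
grasp_force: 60.0
```

Emit:
{"method": "drive_tool", "body": {
  "moves": [
    {"x": 0, "y": 0, "z": 1, "rx": 0, "ry": 0, "rz": 0, "fingers": 1},
    {"x": 0, "y": 0, "z": 1.5, "rx": 0, "ry": 0, "rz": 0, "fingers": 1},
    {"x": 0, "y": 0, "z": 1.5, "rx": 0, "ry": 0, "rz": 0, "fingers": 1}
  ]
}}

```text
time_s: 11.8
tool_pos: [0.5519, 0.0758, 0.1405]
tool_rot: [180.0, -0.0, 121.4]
force: [-2.7, 0.8, 13.5]
grip_width: 0.0558
grasp_force: 60.0
```

Emit:
{"method": "drive_tool", "body": {
  "moves": [
    {"x": 0, "y": 0, "z": 0, "rx": 0, "ry": 0, "rz": -0.1, "fingers": 1},
    {"x": 0, "y": 0, "z": 0, "rx": 0, "ry": 0, "rz": -0.2, "fingers": 1},
    {"x": 0, "y": 0, "z": 0, "rx": 0, "ry": 0, "rz": -0.3, "fingers": 1},
    {"x": 0, "y": 0, "z": 0, "rx": 0, "ry": 0, "rz": -0.4, "fingers": 1},
    {"x": 0, "y": 0, "z": 0, "rx": 0, "ry": 0, "rz": -0.4, "fingers": 1}
  ]
}}

```text
time_s: 12.42
tool_pos: [0.5531, 0.0759, 0.141]
tool_rot: [179.9, 0.1, 144.4]
force: [0.3, -0.2, 12.6]
grip_width: 0.0564
grasp_force: 60.0
```

```bash
python3 -c "
from h import *
from cell import sensors
go(.552,.075,.146,121.5);print(sensors.get_obs()['wrist_torque'])"
```

```text
mm [ 0.3 -1.4 -5. ] rot [0.0027 0.0009 0.3999] t 12.425 pos [0.5531 0.0759 0.141 ] [1.7986e+02 8.0000e-02 1.4441e+02] q7 49.8 F [ 0.3 -0.2 12.6]
[0.04814985 0.09511013 0.04725777]
```

Torque is low, so the cap is turning with the fingers. Continue to 65°.

Emit:
{"method": "drive_tool", "body": {
  "moves": [
    {"x": 0, "y": 0, "z": 0, "rx": 0, "ry": 0, "rz": -0.1, "fingers": 1},
    {"x": 0, "y": 0, "z": 0, "rx": 0, "ry": 0, "rz": -0.2, "fingers": 1},
    {"x": 0, "y": 0, "z": 0, "rx": 0, "ry": 0, "rz": -0.3, "fingers": 1},
    {"x": 0, "y": 0, "z": 0, "rx": 0, "ry": 0, "rz": -0.4, "fingers": 1},
    {"x": 0, "y": 0, "z": 0, "rx": 0, "ry": 0, "rz": -0.5, "fingers": 1},
    {"x": 0, "y": 0, "z": 0, "rx": 0, "ry": 0, "rz": -0.6, "fingers": 1},
    {"x": 0, "y": 0, "z": 0, "rx": 0, "ry": 0, "rz": -0.7, "fingers": 1},
    {"x": 0, "y": 0, "z": 0, "rx": 0, "ry": 0, "rz": -0.74, "fingers": 1},
    {"x": 0, "y": 0, "z": 0, "rx": 0, "ry": 0, "rz": -0.74, "fingers": 1}
  ]
}}

```text
time_s: 13.55
tool_pos: [0.5534, 0.0761, 0.1412]
tool_rot: [179.9, 0.2, -173.2]
force: [0.8, 0.9, 12.6]
grip_width: 0.056
grasp_force: 60.0
```

```bash
python3 -c "
from h import *
from cell import sensors
go(.552,.0755,.23,186.5);print(sensors.get_obs()['wrist_torque'])"
```

```text
mm [  1.1  -0.4 -88.8] rot [0.001  0.0035 0.0049] t 13.55 pos [0.5534 0.0761 0.1412] [ 179.94    0.2  -173.22] q7 91.2 F [ 0.8  0.9 12.6]
[0.19999083 0.00614894 0.06526626]
```

Emit:
{"method": "drive_tool", "body": {
  "moves": [
    {"x": 0, "y": 0, "z": -4, "rx": 0, "ry": 0, "rz": 0, "fingers": 1},
    {"x": 0, "y": 0, "z": -8, "rx": 0, "ry": 0, "rz": 0, "fingers": 1},
    {"x": 0, "y": 0, "z": -12, "rx": 0, "ry": 0, "rz": 0, "fingers": 1},
    {"x": 0, "y": 0, "z": -12, "rx": 0, "ry": 0, "rz": 0, "fingers": 1}
  ]
}}

```text
time_s: 14.05
tool_pos: [0.5515, 0.0762, 0.1504]
tool_rot: [180.0, -0.0, -173.2]
force: [0.9, 2.5, 0.7]
grip_width: 0.0563
grasp_force: 60.0
```

No resistance; continue lifting.

Emit:
{"method": "drive_tool", "body": {
  "moves": [
    {"x": 0, "y": 0, "z": -5, "rx": 0, "ry": 0, "rz": 0, "fingers": 1},
    {"x": 0, "y": 0, "z": -10, "rx": 0, "ry": 0, "rz": 0, "fingers": 1},
    {"x": 0, "y": 0, "z": -20, "rx": 0, "ry": 0, "rz": 0, "fingers": 1},
    {"x": 0, "y": 0, "z": -32, "rx": 0, "ry": 0, "rz": 0, "fingers": 1},
    {"x": 0, "y": 0, "z": -46, "rx": 0, "ry": 0, "rz": 0, "fingers": 1},
    {"x": 0, "y": 0, "z": -60, "rx": 0, "ry": 0, "rz": 0, "fingers": 1},
    {"x": 0, "y": 0, "z": -74, "rx": 0, "ry": 0, "rz": 0, "fingers": 1},
    {"x": 0, "y": 0, "z": -82, "rx": 0, "ry": 0, "rz": 0, "fingers": 1},
    {"x": 0, "y": 0, "z": -84, "rx": 0, "ry": 0, "rz": 0, "fingers": 1},
    {"x": 0, "y": 0, "z": -84, "rx": 0, "ry": 0, "rz": 0, "fingers": 1},
    {"x": 0, "y": 0, "z": -84, "rx": 0, "ry": 0, "rz": 0, "fingers": 1},
    {"x": 0, "y": 0, "z": -84, "rx": 0, "ry": 0, "rz": 0, "fingers": 1}
  ]
}}

```text
time_s: 15.55
tool_pos: [0.5517, 0.076, 0.2343]
tool_rot: [-180.0, -0.0, -173.2]
force: [0.0, -0.0, -0.4]
grip_width: 0.0562
grasp_force: 60.0
```

Run:
```python
from h import *
from cell import vision
import cv2
go(.5515,.076,.2345,186.8)
c=vision.read_camera("scene")
cv2.imwrite("pics/s3.png",cv2.resize(c["image"][90:310,190:370,::-1],None,fx=2.7,fy=2.7))
```

```text
mm [ 0.2  0.  -0.2] rot [-0.0001 -0.0007 -0.0005] t 15.55 pos [0.5517 0.076  0.2343] [-1.7999e+02 -4.0000e-02 -1.7323e+02] q7 89.3 F [ 0.  -0.  -0.4]
```

View pics/s3.png

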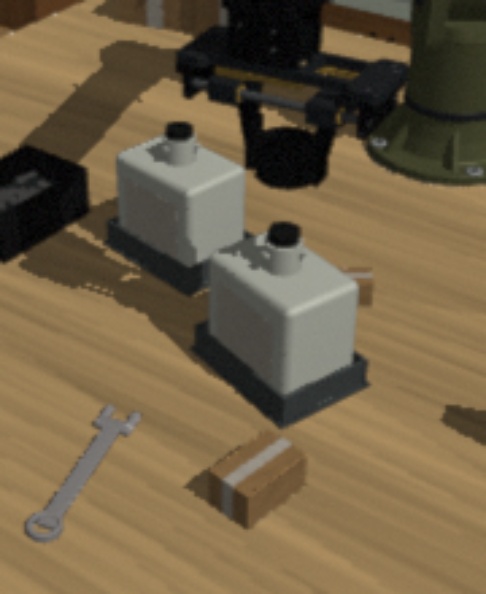

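The cap is held level at (290,160), straight above the open neck at (285,240). The carton stands upright at (257,478), and the wrench and bin are undisturbed. Handing in.

```bash
python3 -c "
from cell import workorder
print(workorder.sign_off())"
```

```text
the job is handed in; nothing more can be done
None
```

The job is handed in with no verdict returned: the carton is upright on the bench, and the cap is off and held level about 7 cm above the open neck at 15.6 s on the robot clock.

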